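# Centre the jaw model on the scanner's sprung stage

## Task

Centre the plaster jaw model for scanning: slide its blue carrier along the scanner's sprung stage with gentle taps on its end faces, first from the yellow loading end until its white centre line is 5 to 10 mm past the red mark, then back from the opposite end until the line rests on the mark. Then press the green start button (once the line is on the mark, not before; never the red one). Do not lift the carrier, hit or shove it hard (stay under about 10 N), or touch the plaster, and leave everything else where it stands.

Things in the scene. Friction and masses are not known exactly. Their poses are not given: they have to be found in the camera images.
- stage_mark (a point): centre of the red mark line, on the top surface of the scanner's grey sliding stage, 57 mm above the table; the carrier stands on this surface. Axes: y runs along the stage's channel, away from the yellow loading end (which is at y = -104 mm), x across it, away from the robot, z up
- stage: the grey stage, 220 mm long (y) with two rails 8 mm high, 96 mm apart, open at both ends; origin 12 mm under the mark. It floats along y on springs of 350 N/m in all: a push of F newtons on the carrier shifts stage and carrier by F/350 m (at most 35 mm), lightly damped, and when the push ends the stage springs back to rest with the carrier on it
- scanner: fixed white base under the stage, origin on the table below the resting mark, axes as the mark's; 360 mm long (y), x from -125 to +145 mm, deck 35 mm above the table; a grey lens housing behind the stage (x 83 to 143 mm, y -65 to 65 mm) is 78 mm above the table at its top
- carrier: blue block, 110 mm long (its own y, along the channel), 92 mm wide (x), 22 mm high, loose in the channel with 2 mm play to each rail; white lines mark its middle; origin under its centre, axes as the mark's. Bears the plaster model. 0.4 to 1 kg; slips along the stage only under a push of some 2 to 7 N, different each run. Starts 22 to 40 mm from the mark on the loading (-y) side
- cast: cream plaster jaw model with white teeth, fixed on the carrier's middle, 62 mm long (y), 56 mm wide, 22 mm high (its top is 44 mm above the stage surface); origin under its centre. Not to be touched
- start_top (a point): centre of the top face of the green start button, 30 mm across, on the scanner's front deck; pressed straight down
- start (a joint): press depth of the green start button, 0 (up) to 0.006 m (fully down, about 4 N); springs back up
- cancel_top (a point): centre of the top face of the red cancel button, alike; green and red may have changed places. Not to be pressed
- cancel (a joint): press depth of the red cancel button, 0 to 0.006 m
- spare_model: a spare cream plaster jaw model, 62 x 56 x 22 mm, loose on the table; origin under its centre. Not to be moved
- rinse_cup: an empty white plastic cup, 66 mm across, 75 mm tall; origin under its centre. Not to be moved
- pink_bottle: a pink bottle, 52 mm across, 150 mm tall; origin under its centre. Not to be moved
- purple_jar: a small purple jar, 44 mm across, 45 mm tall; origin under its centre. Not to be moved
- mouth_mirror: a steel mouth mirror lying flat, about 170 mm long; origin under its middle. Not to be moved
- paste_box: a red carton, 160 x 42 x 34 mm, lying on the table; origin under its centre. Not to be moved
There are look-alikes about, which are no part of the job. Leave any orange look-alike of the carrier alone.

How it is judged:
By the outcome, as a careful person would: the job done as asked, in the order asked, and still so for the second after the job is handed in, with the robot touching nothing.
It also fails if it takes over 72 s, if anything falls off the work surface, if the arm or the gripper's body presses on something with over 40 N, if the wrist force passes 120 N, or if a joint passes its speed limit or range.

## Robot

A 6-joint arm with a two-finger parallel gripper is mounted at the origin on the work surface. World frame = base frame: x ahead of the robot, y to its left, z up, the work surface at z = 0. Lengths are in m, angles in rad, forces in N, time in s.
With the tool pointing down it reaches from about 0.3 to 0.875 m from the base axis. Payload 6.4 kg.
Tool frame: the origin (TCP) lies at the very end of the fingers, on their centre line; the grasp point (between the pads) lies grip_depth behind it (grip_depth is the distance from the TCP to the grasp point, in m); z points along the fingers, y is the direction in which the jaws open and shut (so a half turn about z gives the same grasp; the last joint's range is limited). The gripper opens to 88 mm and grips with 3 to 60 N. Pads are 18 mm wide; open, the fingers measure 123 mm over their backs; the gripper's body (75 mm by 187 mm) begins 45 mm behind the grasp point.
Start: joints at [0.913, 0.181, 1.607, -0, 1.354, -0.206], TCP at [0.251, 0.517, 0.206] pointing down, gripper open.
Joint ranges: [-2.99, 2.99], [-0.89, 2.07], [0.3, 2.58], [-1.14, 4.28], [0, 2.63], [-3.12, 3.12]. Speed limits (rad/s): [2.57, 2.57, 3.01, 3.14, 3.14, 3.14].

## Interface

Orientations are given as a 3x3 rotation matrix whose columns are the frame's x, y, z axes.
In Python, from plant import * gives the robot as it stands.
- The arm moves only by the shell command python3 -m pendant 'ROWS' [FORCE]. ROWS is JSON, a list that holds one entry, the list of rows, each a list of 5 numbers: the closure, from 0 (fully open) to 1 (shut), then the shift along the tool's x, y, z in cm, then the turn about the tool's z in rad. A call has 1 to 5 rows; each row is the pose to reach, as a shift and turn from the pose commanded when the call began, along the tool's axes at that moment; what a row does not reach only later rows make up. A row lasts 1/8 s, in which the tool goes at most 62.5 mm and 10.7 degrees, less where a joint would pass 70% of its speed; a pose out of reach is approached as far as the arm can. A call with a gripper value outside its range is refused whole. The fingers move at their own pace and stop on an object; FORCE is the grip in N (left out, the last holds). Time passes only in rows, so rows that repeat a pose let the fingers close. It gives the time, the measured TCP pose, the force and the opening at its end, in the units of the state.
- sense(): the state, without advancing time (a new reading comes with each control period).
- snapshot(name): name is "scene" or "top" or "wrist"; returns a dict with "pixels" (400x640x3 uint8, blue, green, red), "mtx" (3x3 intrinsics, pixels), "D" ([k1, k2, p1, p2, k3] as OpenCV has them; the pictures are not rectified), "origin" and "rotation" of the camera in the world; the wrist camera has in their place "hand_eye" (4x4, takes a point from camera to tool coordinates, whose origin is the TCP and whose axes are the flange's). Camera axes: x right, y down, z forward; pixel columns grow to the right and rows downward; lengths in m; the calibration is good to about 2 mm. A picture is of the moment at which its call begins: read the wrist's pose just before it. There is no depth.
- finish_job(): hands the job in, once; it reports no verdict.
The state is a dict: "t": time; "joints": joint angles; "dq": joint speeds; "effort": joint torques, N m; "eef_pos": TCP position; "tcp_rot": TCP orientation; "contact_force": force on the tool from outside, world axes, zero at the start; "moment": the same for the moment, N m; "gripper_width": finger opening in m.
Only numpy, scipy, OpenCV 4.12 (cv2) and the standard library are available. Lean on these libraries where they do the work, as an engineer would, in place of code of your own. Each camera call takes 0.05 s, during which the arm holds its last target.

## Working session

There is one attempt and no reset: what is moved stays moved. The work goes in short steps, Python scripts to look and compute and a shell command to move; the robot and the scene stay as the last step left them, time stands still between calls to the robot, and variables do not carry over. Pictures are saved under pics/ and viewed, and the job is handed in when it is done.

```bash
ls; mkdir -p pics
python3 - <<'E'
from plant import *
import cv2
s=sense();print({k:np.round(v,4).tolist() if hasattr(v,'__len__') else v for k,v in s.items()} if 'np' in globals() else s)
for n in("scene","top"):
    d=snapshot(n);cv2.imwrite(f"pics/{n}0.png",d["pixels"]);print(n,d["mtx"],d["D"],d["origin"],d["rotation"])
d=snapshot("wrist");cv2.imwrite("pics/wrist0.png",d["pixels"]);print(d["hand_eye"])
try: print(grip_depth)
except Exception as e: print(e)
E
```

```text
pics
{'t': 0.0, 'joints': array([ 9.12712828e-01,  1.81515622e-01,  1.60798948e+00, -2.18797481e-05,
        1.35382434e+00, -2.06285407e-01]), 'dq': array([-0.00100321, -0.00185561, -0.00031824,  0.00057922, -0.00152474,
        0.00035244]), 'effort': array([-8.60135788e-04, -4.33858538e+01, -3.41855693e+01,  7.03492924e-02,
        3.84529517e-02, -1.70092335e-04]), 'eef_pos': array([0.25064861, 0.51683515, 0.20523345]), 'tcp_rot': array([[-8.99665429e-01,  4.36578772e-01, -1.04531359e-03],
       [ 4.36579895e-01,  8.99664422e-01, -1.38714972e-03],
       [ 3.34831327e-04, -1.70433354e-03, -9.99998492e-01]]), 'contact_force': array([ 0.22704337,  0.76386884, -0.38953054]), 'moment': array([-0.09001644,  0.00740478, -0.01145949]), 'gripper_width': 0.0884181763193255}
scene [[480.8302567    0.         319.23270307]
 [  0.         480.8302567  194.37303716]
 [  0.           0.           1.        ]] [-0.01576732  0.          0.          0.          0.        ] [ 1.1116131  -0.07604837  1.19569332] [[ 0.12967182  0.86018096 -0.49322808]
 [ 0.99143894 -0.12015242  0.05110996]
 [-0.01529874 -0.49563304 -0.86839728]]
top [[397.21090783   0.         323.0504919 ]
 [  0.         397.21090783 206.71672873]
 [  0.           0.           1.        ]] [-0.02652105  0.          0.          0.          0.        ] [ 0.40792088 -0.0024344   1.02229704] [[ 0.01582752 -0.99767604  0.0662722 ]
 [-0.99967009 -0.01713041 -0.01913773]
 [ 0.02022852 -0.06594743 -0.99761803]]
[[-1.97222024e-03 -9.59152119e-01 -2.82883941e-01  7.28339892e-02]
 [ 9.99997929e-01 -2.03362199e-03 -7.65802413e-05  7.57529309e-04]
 [-5.01826901e-04 -2.82883506e-01  9.59154143e-01 -1.79122805e-01]
 [ 0.00000000e+00  0.00000000e+00  0.00000000e+00  1.00000000e+00]]
0.0187
```

View pics/scene0.png

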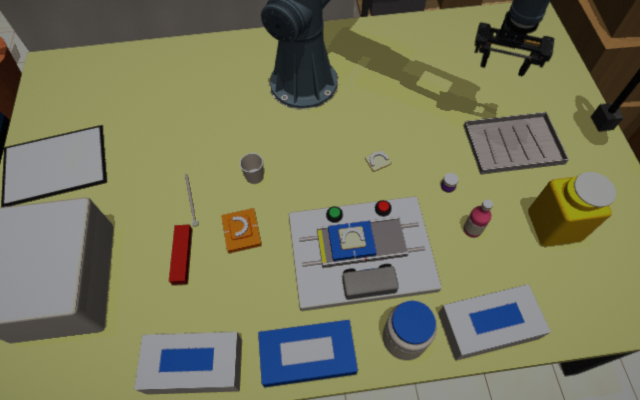

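View pics/top0.png

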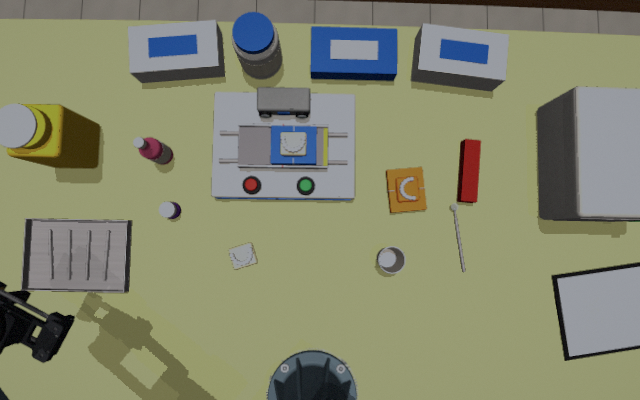

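View pics/wrist0.png

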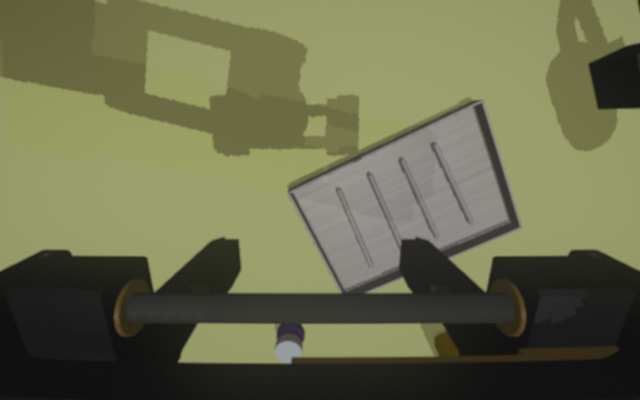

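Top view: scanner at x 213–355, y 92–200 with the yellow end on the right (world −y), the blue carrier around (295,145), red button (251,185) and green button (306,185). The orange look-alike is at (407,190).

Run:
```python
import cv2
t=cv2.imread("pics/top0.png");s=cv2.imread("pics/scene0.png")
cv2.imwrite("pics/tz.png",cv2.resize(t[85:210,205:365],None,fx=5,fy=4.8,interpolation=cv2.INTER_CUBIC)[:600])
cv2.imwrite("pics/sz.png",cv2.resize(s[190:310,280:445],None,fx=4.8,fy=4.8,interpolation=cv2.INTER_CUBIC))
```

```text
(no output)
```

View pics/tz.png

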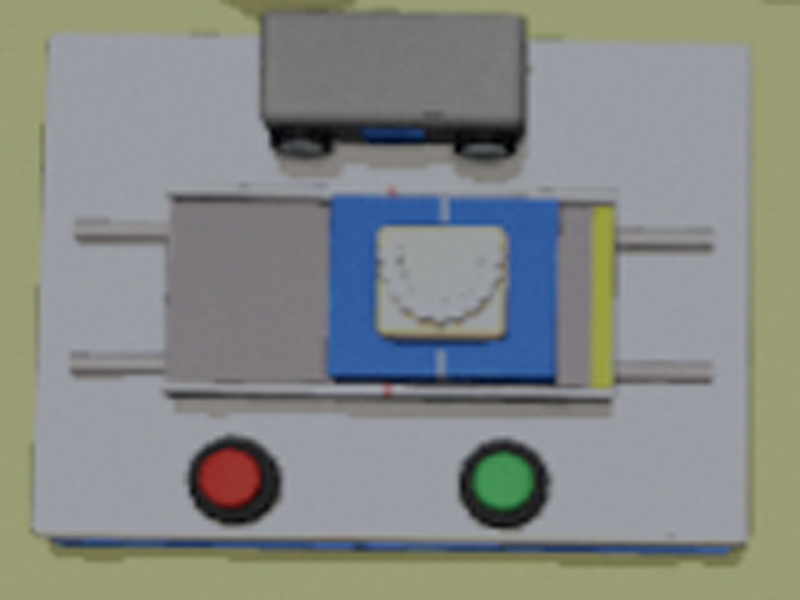

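View pics/sz.png

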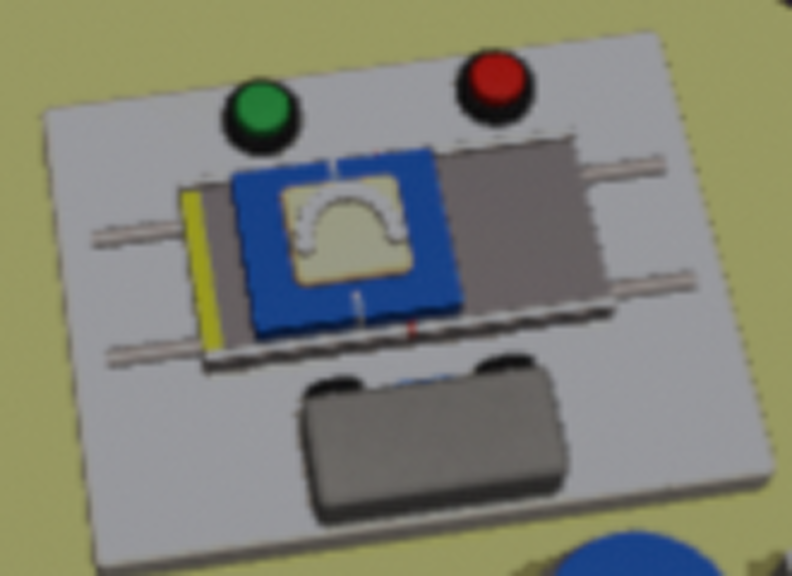

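```bash
cat > h.py <<'E'
from plant import *
import numpy as np, cv2
def cam(n):
    s=sense(); d=snapshot(n)
    if n=="wrist":
        T=np.eye(4);T[:3,:3]=s["tcp_rot"];T[:3,3]=s["eef_pos"];W=T@np.array(d["hand_eye"])
        return d,W[:3,:3],W[:3,3]
    return d,np.array(d["rotation"]),np.array(d["origin"])
def ray(c,px,z):
    d,R,o=c
    u=cv2.undistortPoints(np.array(px,float).reshape(-1,1,2),np.array(d["mtx"]),np.array(d["D"])).reshape(-1,2)
    v=np.c_[u,np.ones(len(u))]@R.T
    return o+v*((z-o[2])/v[:,2])[:,None]
def st():
    s=sense();print("t",round(s["t"],3),"p",np.round(s["eef_pos"],4),"F",np.round(s["contact_force"],2),"w",round(s["gripper_width"],4))
E
python3 - <<'E'
from h import *
c=cam("top")
f=lambda L:[(205+a/5,85+b/4.8) for a,b in L]
np.set_printoptions(precision=4,suppress=True)
print("buttons g,r",ray(c,f([(503,482),(230,477)]),0.05))
print("rail ticks",ray(c,f([(391,190),(388,390)]),0.065))
print("carrier line top",ray(c,f([(445,209),(441,362)]),0.079))
print("carrier corners",ray(c,f([(331,196),(557,200),(329,378),(555,381)]),0.079))
print("yellow end",ray(c,f([(613,205),(612,388)]),0.057))
print("far end",ray(c,f([(170,200),(166,390)]),0.057))
c=cam("scene")
g=lambda L:[(280+a/4.8,190+b/4.8) for a,b in L]
print("S buttons g,r",ray(c,g([(263,107),(497,78)]),0.05))
print("S tick",ray(c,g([(411,330)]),0.065))
print("S line",ray(c,g([(333,168),(359,307)]),0.079))
print("S corners",ray(c,g([(233,175),(432,150),(257,330),(461,303)]),0.079))
E
```

```text
buttons g,r [[0.5243 0.0227 0.05  ]
 [0.5245 0.1568 0.05  ]]
rail ticks [[0.6713 0.0799 0.065 ]
 [0.5683 0.079  0.065 ]]
carrier line top [[0.6583 0.0525 0.079 ]
 [0.5805 0.0528 0.079 ]]
carrier corners [[ 0.6638  0.1075  0.079 ]
 [ 0.664  -0.0014  0.079 ]
 [ 0.5715  0.1061  0.079 ]
 [ 0.572  -0.002   0.079 ]]
yellow end [[ 0.6679 -0.0291  0.057 ]
 [ 0.5728 -0.03    0.057 ]]
far end [[0.6661 0.1893 0.057 ]
 [0.5676 0.1881 0.057 ]]
S buttons g,r [[0.5216 0.0256 0.05  ]
 [0.5215 0.1586 0.05  ]]
S tick [[0.6702 0.0818 0.065 ]]
S line [[0.5783 0.0549 0.079 ]
 [0.6594 0.0554 0.079 ]]
S corners [[0.575  0.0011 0.079 ]
 [0.5749 0.1094 0.079 ]
 [0.6648 0.001  0.079 ]
 [0.6644 0.1082 0.079 ]]
```

```bash
python3 -m pendant '[[[1,-10,-6,0,-0.1],[1,-20,-12,0,-0.2],[1,-30,-17,0,-0.35],[1,-40,-23,0,-0.452],[1,-45,-26,0,-0.452]]]' 10; python3 -m pendant '[[[1,-4.2,-2,0,0],[1,-6,-2.5,0,0],[1,-6,-2.5,0,0],[1,-6,-2.5,0,0],[1,-6,-2.5,0,0]]]'; python3 -c "
from h import *
st();print(sense()['tcp_rot'].round(3))"
```

```text
t: 0.88
eef_pos: [0.4269, 0.2568, 0.2063]
tcp_rot: [[-1.0, -0.002, 0.001], [-0.002, 1.0, 0.0], [-0.001, 0.0, -1.0]]
contact_force: [1.1, 0.4, -0.6]
gripper_width: 0.0402
t: 1.5
eef_pos: [0.4848, 0.2346, 0.2061]
tcp_rot: [[-1.0, -0.002, -0.0], [-0.002, 1.0, 0.0], [0.0, 0.0, -1.0]]
contact_force: [0.5, 0.1, 0.8]
gripper_width: 0.0007
t 1.5 p [0.4848 0.2346 0.2061] F [0.51 0.06 0.78] w 0.0007
[[-1.    -0.002 -0.   ]
 [-0.002  1.     0.   ]
 [ 0.     0.    -1.   ]]
```

```bash
python3 -m pendant '[[[1,-3,-6,0,0],[1,-5,-12,0,0],[1,-8,-17,0,0],[1,-8,-17.5,0,0],[1,-8,-17.5,0,0]]]'
python3 - <<'E'
from h import *
st(); c=cam("wrist"); cv2.imwrite("pics/w1.png",c[0]["pixels"]); print(c[0]["mtx"],c[0]["D"])
E
```

```text
t: 2.12
eef_pos: [0.5654, 0.0591, 0.206]
tcp_rot: [[-1.0, 0.0, -0.001], [0.0, 1.0, 0.001], [0.001, 0.001, -1.0]]
contact_force: [-0.7, 1.3, 0.4]
gripper_width: 0.0002
t 2.125 p [0.5654 0.0591 0.206 ] F [-0.72  1.32  0.42] w 0.0002
[[292.28472368   0.         319.60783121]
 [  0.         292.28472368 202.17462109]
 [  0.           0.           1.        ]] [-0.02851073  0.          0.          0.          0.        ]
```

View pics/w1.png

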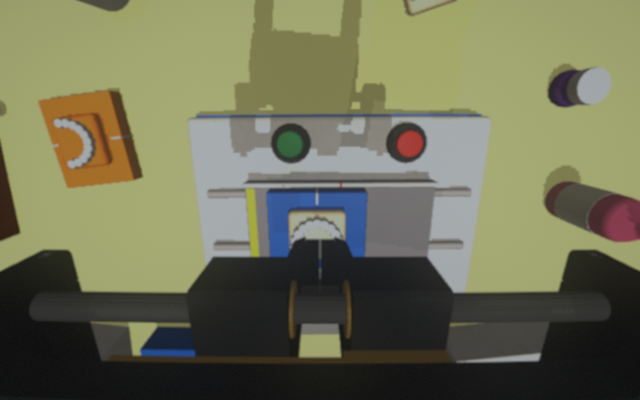

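Wrist view: carrier's front line at (318,198) and red rail tick at (340,184). The green button is on the left (290,143), red on the right (406,142).

```bash
cat >> h.py <<'E'
def wmeas(name,save=True):
    c=cam("wrist");im=c[0]["pixels"];cv2.imwrite(f"pics/{name}.png",im)
    b,g,r=[im[...,i].astype(int) for i in range(3)]
    hsv=cv2.cvtColor(im,cv2.COLOR_BGR2HSV)
    # blue carrier, restricted to world window at carrier height
    yy,xx=np.mgrid[0:400,0:640]
    P=ray(c,np.c_[xx.ravel(),yy.ravel()],0.079).reshape(400,640,3)
    win=(abs(P[...,0]-0.578)<0.014)&(abs(P[...,1]-0.07)<0.11)
    return c,im,hsv,P,win
E
python3 - <<'E'
from h import *
c=cam("wrist");im=c[0]["pixels"]
cv2.imwrite("pics/w1z.png",cv2.resize(im[165:225,230:430],None,fx=4,fy=4,interpolation=cv2.INTER_NEAREST))
hsv=cv2.cvtColor(im,cv2.COLOR_BGR2HSV)
for r in range(178,206,2): print(r,[tuple(map(int,hsv[r,x])) for x in range(314,323)] if r>188 else [tuple(map(int,hsv[r,x])) for x in range(336,345)])
print(ray(c,[(290,143),(406,142)],0.05))
E
```

```text
178 [(26, 17, 119), (26, 15, 119), (26, 17, 119), (23, 17, 119), (23, 17, 119), (20, 19, 120), (26, 17, 118), (19, 17, 118), (23, 17, 117)]
180 [(30, 6, 79), (20, 10, 80), (20, 10, 79), (15, 13, 80), (15, 13, 79), (20, 10, 78), (15, 7, 77), (15, 7, 75), (15, 7, 75)]
182 [(45, 6, 89), (20, 9, 89), (3, 31, 91), (1, 83, 95), (0, 93, 96), (2, 50, 92), (8, 11, 89), (30, 3, 89), (60, 3, 90)]
184 [(60, 6, 159), (54, 8, 159), (9, 26, 156), (2, 86, 157), (1, 109, 157), (4, 56, 155), (17, 15, 154), (60, 6, 159), (66, 8, 159)]
186 [(54, 9, 145), (45, 7, 144), (8, 27, 142), (2, 86, 142), (2, 107, 143), (3, 56, 141), (13, 16, 142), (48, 9, 144), (54, 9, 144)]
188 [(111, 34, 76), (113, 31, 75), (141, 25, 71), (165, 57, 71), (166, 67, 72), (147, 34, 67), (117, 31, 73), (113, 41, 74), (112, 38, 73)]
190 [(111, 52, 69), (120, 4, 72), (0, 3, 75), (113, 29, 70), (111, 73, 66), (111, 89, 66), (110, 94, 65), (111, 93, 66), (110, 88, 64)]
192 [(111, 86, 101), (111, 37, 110), (109, 36, 113), (111, 70, 106), (111, 120, 102), (111, 141, 103), (110, 144, 103), (110, 144, 103), (110, 142, 104)]
194 [(111, 90, 
[... 282 characters left out ...]
162, 153)]
198 [(112, 90, 153), (110, 31, 163), (108, 30, 168), (111, 73, 161), (110, 132, 154), (110, 159, 152), (109, 163, 152), (109, 161, 152), (109, 163, 152)]
200 [(112, 96, 160), (110, 36, 168), (108, 30, 169), (110, 74, 161), (110, 132, 154), (110, 159, 152), (109, 164, 151), (110, 162, 153), (110, 163, 152)]
202 [(111, 92, 155), (109, 33, 164), (108, 26, 166), (111, 68, 157), (110, 128, 151), (110, 160, 151), (110, 163, 152), (110, 163, 152), (109, 163, 152)]
204 [(111, 117, 155), (111, 67, 160), (111, 60, 161), (111, 89, 155), (110, 136, 152), (110, 161, 152), (110, 163, 152), (110, 164, 152), (110, 164, 152)]
[[0.5218384  0.02708519 0.05      ]
 [0.52069713 0.15827278 0.05      ]]
```

View pics/w1z.png

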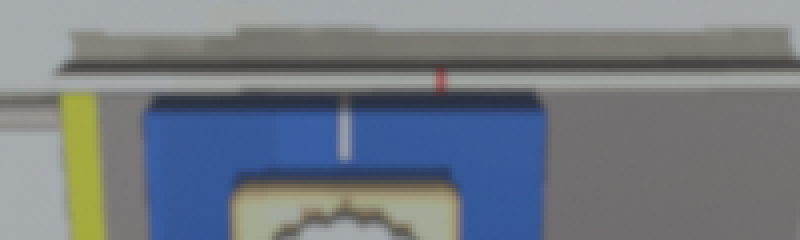

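```bash
cat > h2.py <<'E'
from h import *
def grid(c,z):
    yy,xx=np.mgrid[0:400,0:640]
    return ray(c,np.c_[xx.ravel(),yy.ravel()],z).reshape(400,640,3)
def meas(name):
    c=cam("wrist");im=c[0]["pixels"];cv2.imwrite(f"pics/{name}.png",im)
    hsv=cv2.cvtColor(im,cv2.COLOR_BGR2HSV).astype(float)
    f=im.astype(float)
    P=grid(c,0.065);m=(P[...,0]>.564)&(P[...,0]<.575)&(abs(P[...,1]-.08)<.045)
    red=np.clip(f[...,2]-np.maximum(f[...,0],f[...,1])-20,0,None)*m
    out={}
    if red.sum()>0:
        ys,xs=np.nonzero(red);w=red[ys,xs];px=(np.average(xs,weights=w),np.average(ys,weights=w))
        out["tick"]=ray(c,[px],.065)[0];out["tickpx"]=px;out["tspread"]=xs.std()
    P=grid(c,0.079);m=(P[...,0]>.5755)&(P[...,0]<.584)&(abs(P[...,1]-.07)<.12)
    blue=m&(abs(hsv[...,0]-110)<8)&(hsv[...,1]>125)&(hsv[...,2]>60)
    if blue.sum()>50:
        # main blue span per row, then low-saturation pixels inside
        pts=[];ends=[]
        for r in np.nonzero(blue.any(1))[0]:
            xs=np.nonzero(blue[r])[0]
            if len(xs)<40: continue
            ends.append((P[r,xs[0],1],P[r,xs[-1],1]))
            seg=np.arange(xs[0]+3,xs[-1]-2);w=np.clip(120-hsv[r,seg,1],0,None)
            if w.sum()>0: pts.append((np.average(seg,weights=w),r,w.sum(),np.ptp(seg[w>0])))
        q=np.array(pts)
        out["ends"]=np.median(ends,0)
        if len(q):
            q=q[q[:,3]<12];
            if len(q):
                L=ray(c,q[:,:2],.079);out["line"]=np.median(L,0);out["linepx"]=np.median(q[:,:2],0)
    if "line" in out and "tick" in out: out["offset_mm"]=1000*(out["line"][1]-out["tick"][1])
    for k,v in out.items(): print(k,np.round(v,4))
    st()
E
python3 -c "
from h2 import *
meas('w1b')"
```

```text
tick [0.5668 0.0831 0.065 ]
tickpx [339.3846 184.7692]
tspread 0.7986
ends [0.0025 0.1103]
line [0.5795 0.0564 0.079 ]
linepx [315.5444 199.    ]
offset_mm -26.6419
t 2.275 p [0.5653 0.0602 0.2062] F [ 0.07  0.16 -0.13] w 0.0006
```

```bash
python3 -m pendant '[[[1,-3,-6,0,0],[1,-5.4,-12,0,0],[1,-5.4,-12,5,0],[1,-5.4,-12,10,0],[1,-5.4,-12,13,0]]]'; python3 -m pendant '[[[1,0,0,0.6,0],[1,0,0,0.9,0],[1,0,0.5,0.9,0],[1,0,1,0.9,0],[1,0,1,0.9,0]]]'; python3 -c "
from h2 import *
meas('w2')
c=cam('top');cv2.imwrite('pics/t2.png',cv2.resize(c[0]['pixels'][85:210,205:365],None,fx=4.8,fy=4.8))"
```

```text
t: 2.9
eef_pos: [0.6184, -0.0595, 0.0733]
tcp_rot: [[-1.0, -0.002, -0.003], [-0.002, 1.0, 0.001], [0.003, 0.001, -1.0]]
contact_force: [-0.5, -0.3, -0.3]
gripper_width: 0.0002
t: 3.52
eef_pos: [0.6205, -0.051, 0.068]
tcp_rot: [[-1.0, -0.001, 0.001], [-0.001, 1.0, -0.0], [-0.001, -0.0, -1.0]]
contact_force: [0.4, -0.0, -0.3]
gripper_width: 0.0005
tick [0.5668 0.0836 0.065 ]
tickpx [533.6807 148.2795]
tspread 3.4283
ends [0.0014 0.1104]
line [0.5795 0.057  0.079 ]
linepx [501.9816 172.5   ]
offset_mm -26.6449
t 3.575 p [ 0.6205 -0.0513  0.0678] F [0.19 0.28 0.25] w -0.0
```

View pics/w2.png

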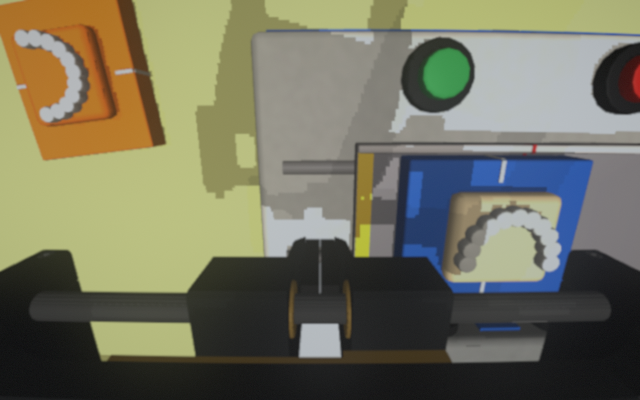

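View pics/t2.png

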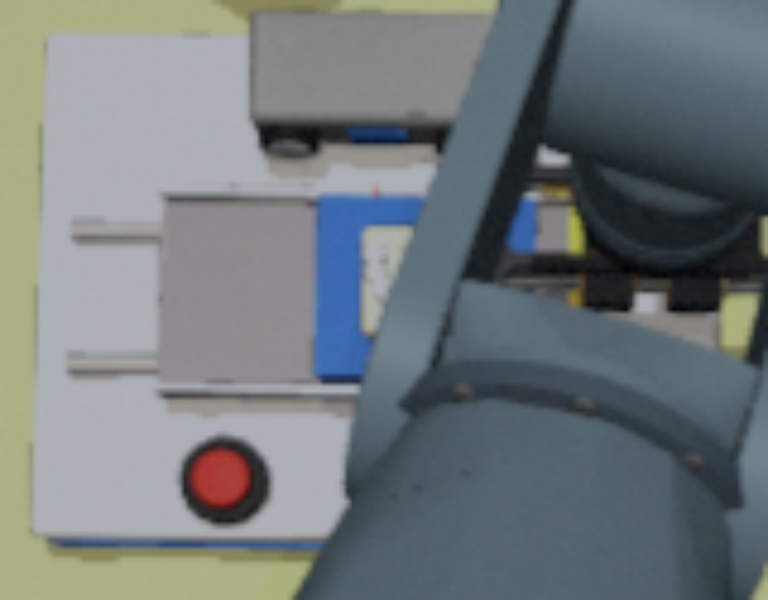

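Wrist view shows line (502,172) and tick (534,148) both in view in pushing pose. Approaching gently.

```bash
python3 -m pendant '[[[1,0,0.6,0,0],[1,0,1.2,0,0],[1,0,1.7,0,0],[1,0,2.1,0,0],[1,0,2.3,0,0]]]'; python3 -m pendant '[[[1,0,0.15,0,0],[1,0,0.3,0,0],[1,0,0.45,0,0],[1,0,0.6,0,0],[1,0,0.75,0,0]]]'; python3 -m pendant '[[[1,0,0.15,0,0],[1,0,0.3,0,0],[1,0,0.45,0,0],[1,0,0.6,0,0],[1,0,0.75,0,0]]]';python3 -c "
from h2 import *
meas('w3')"
```

```text
t: 4.25
eef_pos: [0.6201, -0.0282, 0.0671]
tcp_rot: [[-1.0, -0.0, -0.0], [-0.0, 1.0, 0.0], [0.0, 0.0, -1.0]]
contact_force: [-0.9, 0.7, -1.0]
gripper_width: 0.0006
t: 4.88
eef_pos: [0.6201, -0.021, 0.0671]
tcp_rot: [[-1.0, -0.0, -0.0], [-0.0, 1.0, -0.0], [0.0, -0.0, -1.0]]
contact_force: [-0.0, -1.1, -1.0]
gripper_width: 0.0007
t: 5.5
eef_pos: [0.6201, -0.0134, 0.0671]
tcp_rot: [[-1.0, -0.0, 0.0], [-0.0, 1.0, -0.0], [-0.0, -0.0, -1.0]]
contact_force: [-0.9, -0.1, 0.3]
gripper_width: 0.0006
tick [0.5669 0.0834 0.065 ]
tickpx [474.9745 148.9478]
tspread 3.2606
ends [0.002  0.1105]
line [0.5796 0.0568 0.079 ]
linepx [438.94 173.5 ]
offset_mm -26.6479
t 5.55 p [ 0.62   -0.0132  0.0671] F [ 0.07  0.98 -0.3 ] w 0.0003
```

```bash
python3 -m pendant '[[[1,0,0.15,0,0],[1,0,0.3,0,0],[1,0,0.45,0,0],[1,0,0.6,0,0],[1,0,0.75,0,0]]]';python3 -c "
from h2 import *
meas('w4')"; python3 -m pendant '[[[1,0,0.15,0,0],[1,0,0.3,0,0],[1,0,0.45,0,0],[1,0,0.6,0,0],[1,0,0.75,0,0]]]';python3 -c "
from h2 import *
meas('w5')"
```

```text
t: 6.18
eef_pos: [0.62, -0.0059, 0.0671]
tcp_rot: [[-1.0, -0.0, -0.0], [-0.0, 1.0, 0.0], [0.0, 0.0, -1.0]]
contact_force: [0.4, 0.3, 0.6]
gripper_width: 0.0004
tick [0.567  0.0834 0.065 ]
tickpx [462.9215 149.164 ]
tspread 2.9692
ends [0.0019 0.1104]
line [0.5796 0.0568 0.079 ]
linepx [426.1831 173.5   ]
offset_mm -26.5905
t 6.225 p [ 0.62   -0.0057  0.0671] F [-0.42  0.26  0.33] w 0.0006
t: 6.85
eef_pos: [0.62, 0.0016, 0.0671]
tcp_rot: [[-1.0, -0.0, -0.0], [-0.0, 1.0, -0.0], [0.0, -0.0, -1.0]]
contact_force: [-0.9, 0.1, -0.5]
gripper_width: 0.0003
tick [0.5672 0.0832 0.065 ]
tickpx [450.5891 149.4534]
tspread 2.7327
ends [0.0025 0.1104]
line [0.5796 0.0567 0.079 ]
linepx [413.1948 173.5   ]
offset_mm -26.4792
t 6.9 p [0.62   0.0018 0.0671] F [-0.42  0.48  1.47] w 0.0004
```

View pics/w5.png

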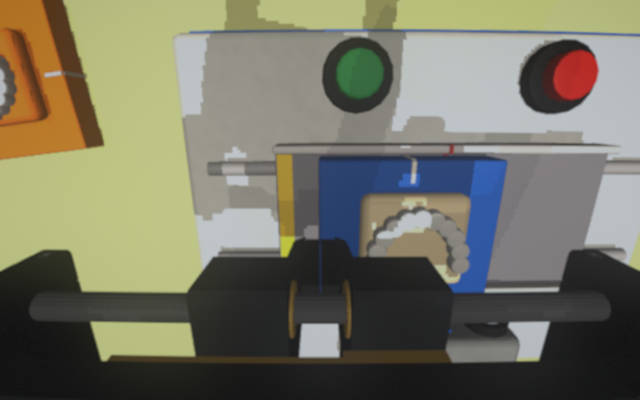

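Run:
```python
import cv2,numpy as np
for n in ("w1","w5"):
    a=cv2.imread(f"pics/{n}.png")[150:350,220:420]
    a=np.clip(a.astype(float)*1.8,0,255).astype(np.uint8)
    cv2.imwrite(f"pics/{n}q.png",cv2.resize(a,None,fx=3,fy=3,interpolation=cv2.INTER_CUBIC))
```

```text
(no output)
```

View pics/w1q.png

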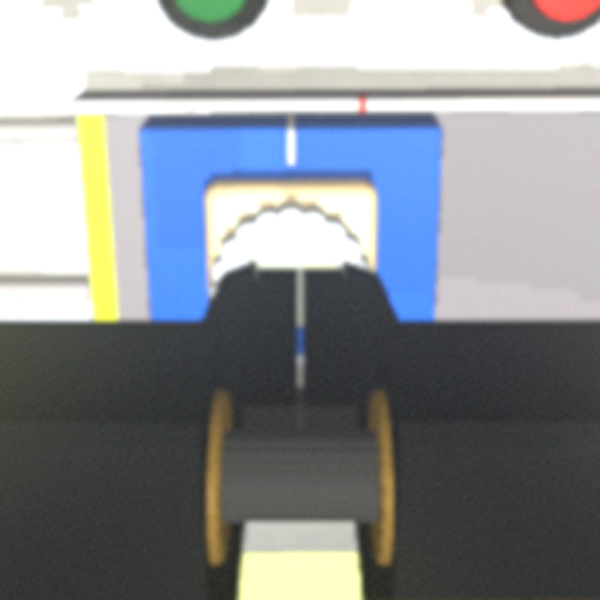

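View pics/w5q.png

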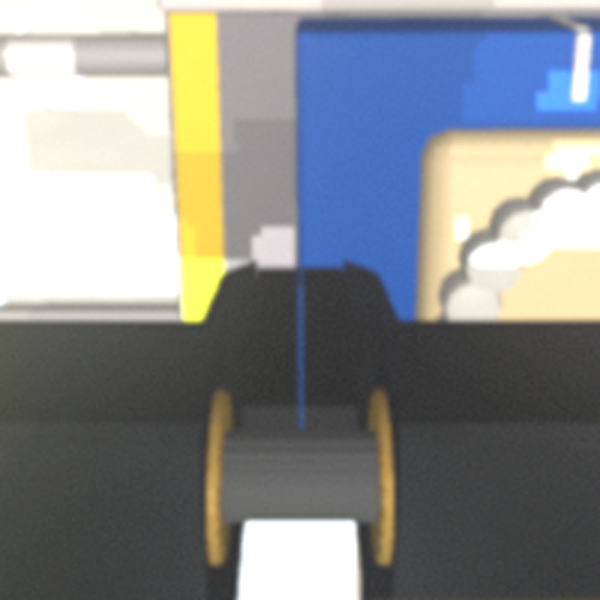

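Run:
```python
from h2 import *
c=cam("scene");im=c[0]["pixels"];s=sense()
d,R,o=c
for z in (0,.03,.064):
    p=R.T@(s["eef_pos"]+[0,0,z]-o);uv=d["mtx"]@(p/p[2]);print(z,uv[:2])
a=im[140:300,270:450].copy()
cv2.imwrite("pics/s5.png",np.clip(cv2.resize(a,None,fx=4,fy=3.7,interpolation=cv2.INTER_CUBIC).astype(float)*1.6,0,255).astype(np.uint8))
```

```text
0 [331.21539437 244.23717502]
0.03 [331.29160829 239.36357248]
0.064 [331.38208393 233.57798458]
```

View pics/s5.png

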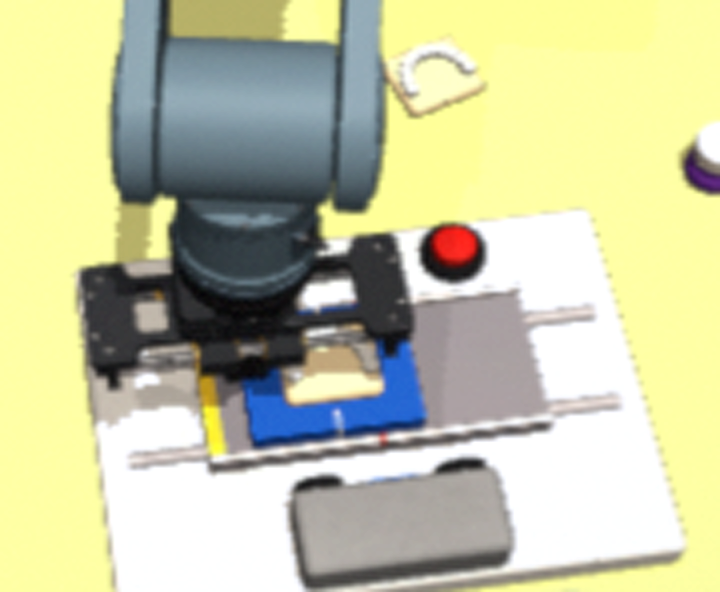

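The fingers are visibly above where the TCP pose says: the blue of the carrier shows between them, and they do not touch. I back off the end of the stage and check the true tip height.

```bash
python3 -m pendant '[[[1,0,-2,0,0],[1,0,-5,0,0],[1,0,-7.7,0,0],[1,0,-7.7,1,0],[1,0,-7.7,2.2,0]]]'
python3 - <<'E'
from h2 import *
st()
c=cam("scene");im=c[0]["pixels"];s=sense()
d,R,o=c
for z in (0,.03,.064):
  for dx in (-.009,.009):
    p=R.T@(s["eef_pos"]+[dx,0,z]-o);uv=d["mtx"]@(p/p[2]);print(z,dx,uv[:2].round(1), ((uv[0]-290)*8,(uv[1]-200)*8))
a=im[200:270,280:370].copy()
cv2.imwrite("pics/s6.png",np.clip(cv2.resize(a,None,fx=8,fy=8,interpolation=cv2.INTER_CUBIC).astype(float)*2,0,255).astype(np.uint8))
c=cam("wrist");cv2.imwrite("pics/w6.png",np.clip(c[0]["pixels"].astype(float)*2,0,255).astype(np.uint8))
E
```

```text
t: 7.58
eef_pos: [0.6199, -0.0758, 0.0443]
tcp_rot: [[-1.0, 0.001, -0.0], [0.001, 1.0, 0.0], [0.0, 0.0, -1.0]]
contact_force: [0.0, 1.0, -0.9]
gripper_width: 0.0004
t 7.575 p [ 0.6199 -0.0758  0.0443] F [ 0.    1.02 -0.88] w 0.0004
0 -0.009 [301.4 248.1] (np.float64(91.35817783819357), np.float64(384.70221136118994))
0 0.009 [302.2 254.5] (np.float64(97.57558128812161), np.float64(435.78560237282886))
0.03 -0.009 [300.9 243.4] (np.float64(86.880598152115), np.float64(347.10204830942166))
0.03 0.009 [301.6 249.9] (np.float64(93.1986346713179), np.float64(399.00632815769654))
0.064 -0.009 [300.2 237.8] (np.float64(81.56977827923765), np.float64(302.50480891698635))
0.064 0.009 [301.  244.4] (np.float64(88.00544479055407), np.float64(355.3682006231709))
```

View pics/s6.png

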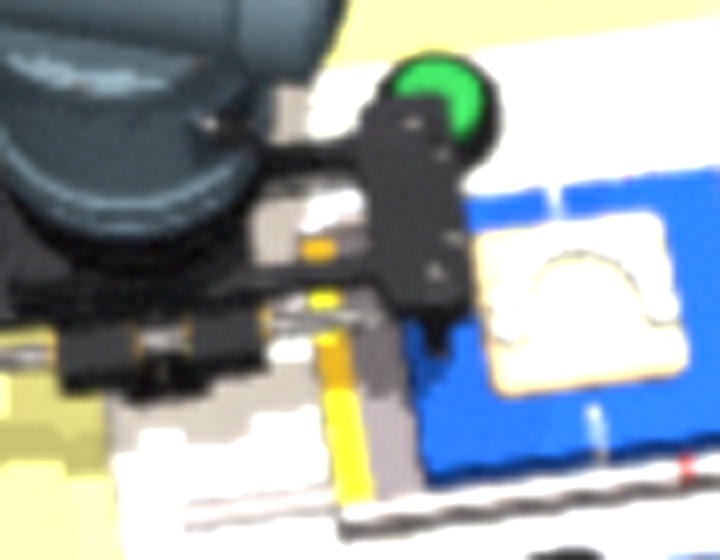

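View pics/w6.png

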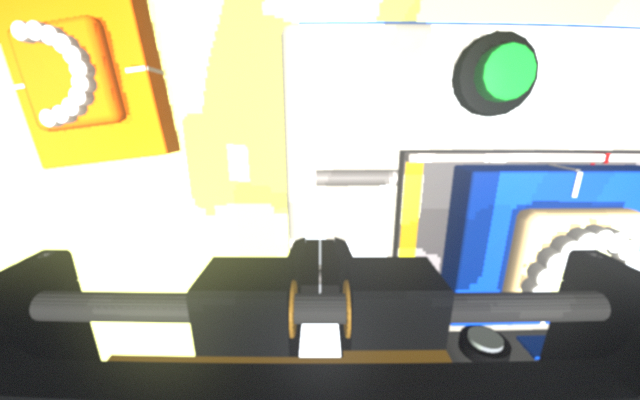

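Run:
```python
import cv2,numpy as np
a=cv2.imread("pics/wrist0.png")[225:300,170:470]
cv2.imwrite("pics/w0q.png",cv2.resize(np.clip(a.astype(float)*2.2,0,255).astype(np.uint8),None,fx=2.66,fy=5,interpolation=cv2.INTER_NEAREST))
```

```text
(no output)
```

View pics/w0q.png

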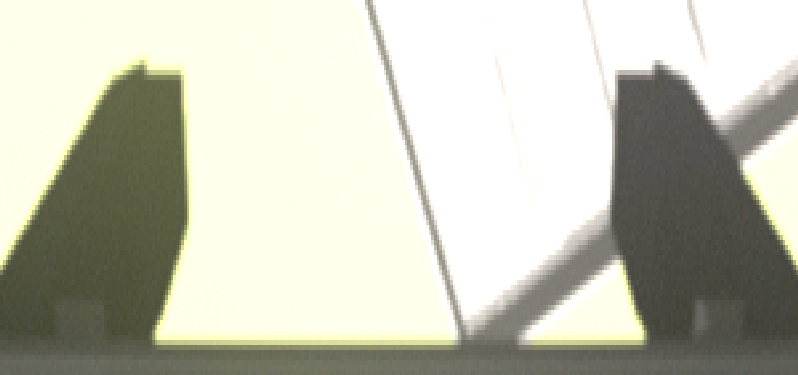

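Wrist image (pads 88 mm apart at 163 px, row 240) and scene image agree that the real fingertips end about 30 mm short of the reported TCP, so I lower the TCP to about z = 0.038 and approach while watching the tick and the line.

```bash
python3 -m pendant '[[[1,0,0,0.3,0],[1,0,0,0.6,0],[1,0,1.5,0.6,0],[1,0,3,0.6,0],[1,0,3,0.6,0]]]'; python3 -c "
from h2 import *
meas('w7')"; python3 -m pendant '[[[1,0,0.3,0,0],[1,0,0.6,0,0],[1,0,0.9,0,0],[1,0,1.2,0,0],[1,0,1.5,0,0]]]';python3 -c "
from h2 import *
meas('w8')"
```

```text
t: 8.3
eef_pos: [0.62, -0.0436, 0.0393]
tcp_rot: [[-1.0, -0.002, 0.0], [-0.002, 1.0, 0.0], [-0.0, 0.0, -1.0]]
contact_force: [0.1, -0.2, 0.3]
gripper_width: 0.0007
tick [0.5669 0.0837 0.065 ]
tickpx [557.3041 155.6496]
tspread 4.7562
ends [0.0014 0.1107]
line [0.5798 0.0571 0.079 ]
linepx [521.5346 185.    ]
offset_mm -26.6191
t 8.35 p [ 0.6201 -0.0444  0.0393] F [-0.44 -0.23 -0.47] w 0.0007
t: 8.98
eef_pos: [0.6201, -0.0304, 0.0391]
tcp_rot: [[-1.0, -0.0, -0.0], [-0.0, 1.0, 0.0], [0.0, 0.0, -1.0]]
contact_force: [0.0, -0.5, -0.3]
gripper_width: 0.0002
tick [0.5668 0.0835 0.065 ]
tickpx [533.16 154.79]
tspread 4.4965
ends [0.0016 0.1106]
line [0.5797 0.057  0.079 ]
linepx [495.3737 184.5   ]
offset_mm -26.5347
t 9.025 p [ 0.62   -0.03    0.0391] F [-0.3  -0.23  1.02] w 0.0004
```

View pics/w8.png

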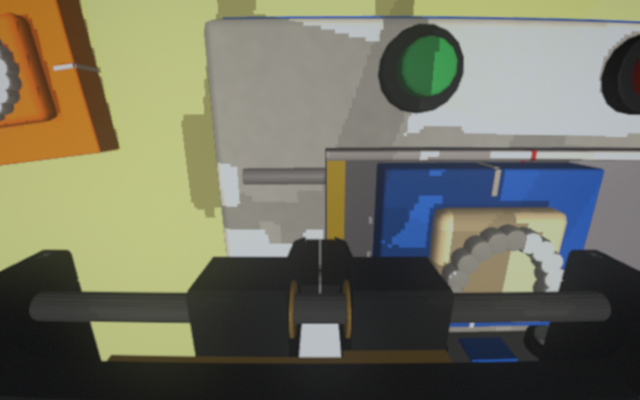

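The tip passes over the yellow end, which hasn't moved. So the tip really is above 57 mm. Continuing.

```bash
python3 -m pendant '[[[1,0,0.2,0,0],[1,0,0.4,0,0],[1,0,0.6,0,0],[1,0,0.8,0,0],[1,0,1.0,0,0]]]'; python3 -c "
from h2 import *
meas('w9')"; python3 -m pendant '[[[1,0,0.12,0,0],[1,0,0.24,0,0],[1,0,0.36,0,0],[1,0,0.48,0,0],[1,0,0.6,0,0]]]';python3 -c "
from h2 import *
meas('w10')";python3 -m pendant '[[[1,0,0.12,0,0],[1,0,0.24,0,0],[1,0,0.36,0,0],[1,0,0.48,0,0],[1,0,0.6,0,0]]]';python3 -c "
from h2 import *
meas('w11')"
```

```text
t: 9.65
eef_pos: [0.6201, -0.0204, 0.0391]
tcp_rot: [[-1.0, -0.0, 0.0], [-0.0, 1.0, -0.0], [-0.0, -0.0, -1.0]]
contact_force: [-0.0, 0.3, -0.4]
gripper_width: 0.001
tick [0.5669 0.0835 0.065 ]
tickpx [514.6876 154.893 ]
tspread 4.1221
ends [0.0016 0.1105]
line [0.5797 0.057  0.079 ]
linepx [475.4903 184.5   ]
offset_mm -26.4971
t 9.7 p [ 0.62   -0.0202  0.0391] F [-0.55 -0.75  0.23] w 0.0001
t: 10.32
eef_pos: [0.6201, -0.0145, 0.0391]
tcp_rot: [[-1.0, -0.0, 0.0], [-0.0, 1.0, -0.0], [-0.0, -0.0, -1.0]]
contact_force: [0.4, -0.7, 0.5]
gripper_width: 0.0005
tick [0.5669 0.0834 0.065 ]
tickpx [503.6698 154.8393]
tspread 3.9581
ends [0.0016 0.1105]
line [0.5795 0.0569 0.079 ]
linepx [463.455 184.   ]
offset_mm -26.5494
t 10.375 p [ 0.62   -0.0143  0.0391] F [0.4  1.24 0.13] w 0.0002
t: 11.0
eef_pos: [0.6201, -0.0086, 0.0391]
tcp_rot: [[-1.0, -0.0, -0.0], [-0.0, 1.0, -0.0], [0.0, -0.0, -1.0]]
contact_force: [-0.9, -2.2, 0.6]
gripper_width: 0.0003
tick [0.5669 0.0878 0.065 ]
tickpx [501.1069 154.816 ]
tspread 3.7743
ends [0.0063 0.115 ]
line [0.5797 0.0613 0.079 ]
linepx [460.6519 184.5   ]
offset_mm -26.5282
t 11.05 p [ 0.62   -0.0085  0.0391] F [ 0.07 -1.36 -0.33] w 0.0006
```

Contact: stage and carrier have moved 4.4 mm together (about 1.5 N). Continuing the slow push.

```bash
for i in 1 2; do :; done; python3 -m pendant '[[[1,0,0.12,0,0],[1,0,0.24,0,0],[1,0,0.36,0,0],[1,0,0.48,0,0],[1,0,0.6,0,0]]]';python3 -c "
from h2 import *
meas('w12')";python3 -m pendant '[[[1,0,0.12,0,0],[1,0,0.24,0,0],[1,0,0.36,0,0],[1,0,0.48,0,0],[1,0,0.6,0,0]]]';python3 -c "
from h2 import *
meas('w13')"
```

```text
t: 11.68
eef_pos: [0.6201, -0.0025, 0.0391]
tcp_rot: [[-1.0, -0.0, 0.0], [-0.0, 1.0, -0.0], [-0.0, -0.0, -1.0]]
contact_force: [0.9, -1.9, -0.8]
gripper_width: 0.0007
tick [0.567  0.0918 0.065 ]
tickpx [497.1645 154.7682]
tspread 4.0669
ends [0.0121 0.121 ]
line [0.5795 0.0673 0.079 ]
linepx [460.5215 184.    ]
offset_mm -24.5144
t 11.725 p [ 0.6201 -0.0024  0.0391] F [ 0.7  -1.81 -0.38] w 0.0005
t: 12.35
eef_pos: [0.6201, 0.0036, 0.0391]
tcp_rot: [[-1.0, -0.0, -0.0], [-0.0, 1.0, 0.0], [0.0, 0.0, -1.0]]
contact_force: [-0.4, -2.3, -1.0]
gripper_width: 0.0008
tick [0.5673 0.0917 0.065 ]
tickpx [485.4044 155.5102]
tspread 3.5501
ends [0.0181 0.1271]
line [0.5797 0.0734 0.079 ]
linepx [460.4231 184.5   ]
offset_mm -18.224
t 12.4 p [0.6201 0.0037 0.0391] F [ 0.21 -3.34 -0.54] w 0.0005
```

Sliding now, with the stage shifted 8.3 mm (about 2.9 N).

```bash
python3 -m pendant '[[[1,0,0.15,0,0],[1,0,0.3,0,0],[1,0,0.45,0,0],[1,0,0.6,0,0],[1,0,0.75,0,0]]]';python3 -m pendant '[[[1,0,0.15,0,0],[1,0,0.3,0,0],[1,0,0.45,0,0],[1,0,0.6,0,0],[1,0,0.75,0,0]]]';python3 -c "
from h2 import *
meas('w14')"
```

```text
t: 13.02
eef_pos: [0.6201, 0.0111, 0.0391]
tcp_rot: [[-1.0, -0.0, 0.0], [-0.0, 1.0, 0.0], [-0.0, 0.0, -1.0]]
contact_force: [-1.2, -3.5, -0.2]
gripper_width: 0.0006
t: 13.65
eef_pos: [0.62, 0.0186, 0.0391]
tcp_rot: [[-1.0, -0.0, -0.0], [-0.0, 1.0, -0.0], [0.0, -0.0, -1.0]]
contact_force: [0.0, -3.1, -0.1]
gripper_width: 0.0006
tick [0.5673 0.0919 0.065 ]
tickpx [457.7794 155.549 ]
tspread 3.5261
ends [0.0331 0.1421]
line [0.5797 0.0884 0.079 ]
linepx [460.4155 184.5   ]
offset_mm -3.4791
t 13.7 p [0.62   0.0188 0.0391] F [ 0.25 -2.8   0.52] w 0.0001
```

View pics/w14.png

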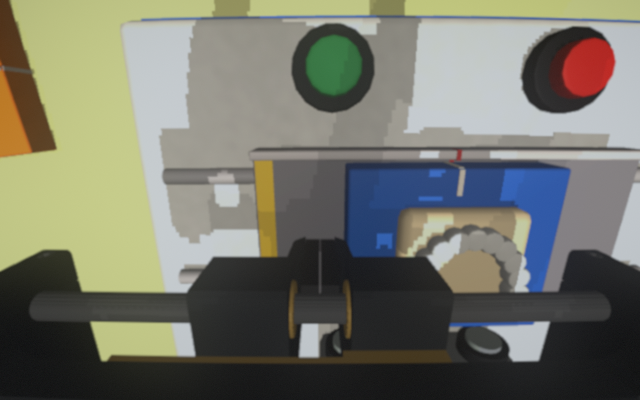

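```bash
python3 -m pendant '[[[1,0,0.15,0,0],[1,0,0.3,0,0],[1,0,0.45,0,0],[1,0,0.6,0,0],[1,0,0.75,0,0]]]';python3 -m pendant '[[[1,0,0.12,0,0],[1,0,0.24,0,0],[1,0,0.35,0,0],[1,0,0.35,0,0],[1,0,0.2,0,0]]]';python3 -c "
from h2 import *
meas('w15')"
```

```text
t: 14.32
eef_pos: [0.62, 0.0261, 0.0391]
tcp_rot: [[-1.0, -0.0, -0.0], [-0.0, 1.0, -0.0], [0.0, -0.0, -1.0]]
contact_force: [-1.2, -3.4, 0.3]
gripper_width: 0.0004
t: 14.95
eef_pos: [0.6201, 0.0281, 0.0391]
tcp_rot: [[-1.0, -0.0, 0.0], [-0.0, 1.0, 0.0], [-0.0, 0.0, -1.0]]
contact_force: [0.3, -2.3, 0.7]
gripper_width: 0.0003
tick [0.567  0.0905 0.065 ]
tickpx [437.3406 154.7887]
tspread 3.1466
ends [0.0425 0.1517]
line [0.5797 0.098  0.079 ]
linepx [460.4326 184.5   ]
offset_mm 7.449
t 15.0 p [0.62   0.0278 0.0391] F [-0.55 -1.58  0.04] w 0.0002
```

Offset +7.4 mm. Backing off slowly so the stage returns to rest without ringing.

```bash
python3 -m pendant '[[[1,0,-0.15,0,0],[1,0,-0.3,0,0],[1,0,-0.45,0,0],[1,0,-0.6,0,0],[1,0,-0.75,0,0]]]';python3 -m pendant '[[[1,0,-0.3,0,0],[1,0,-0.7,0,0],[1,0,-1.5,0,0],[1,0,-4,0,0],[1,0,-8,0,0]]]';python3 -c "
from h2 import *
meas('w16')"
```

```text
t: 15.62
eef_pos: [0.62, 0.0206, 0.0391]
tcp_rot: [[-1.0, -0.0, -0.0], [-0.0, 1.0, 0.0], [0.0, 0.0, -1.0]]
contact_force: [-0.6, 0.6, -0.9]
gripper_width: 0.0001
t: 16.25
eef_pos: [0.62, -0.0597, 0.0391]
tcp_rot: [[-1.0, -0.002, -0.0], [-0.002, 1.0, 0.0], [0.0, 0.0, -1.0]]
contact_force: [0.8, -0.5, 0.2]
gripper_width: 0.0007
tick [0.567  0.0836 0.065 ]
tickpx [585.9852 156.0123]
tspread 5.5609
ends [0.0345 0.1027]
line [0.5798 0.0911 0.079 ]
linepx [617.4729 185.5   ]
offset_mm 7.5713
t 16.3 p [ 0.6204 -0.0654  0.0394] F [-0.17 -2.81 -0.12] w 0.0004
```

```bash
python3 -m pendant '[[[1,0,0,-6,0],[1,0,0,-12,0],[1,0,4,-14,0],[1,0,9,-14,0],[1,0,15,-14,0]]]';python3 -m pendant '[[[1,0,6,0,0],[1,0,11,0,0],[1,0,11.5,0,0],[1,0,11.5,4,0],[1,0,11.5,9,0]]]';python3 -m pendant '[[[1,0,0,3,0],[1,0,0,4.5,0],[1,0,0,5,0],[1,0,0,5,0],[1,0,0,5,0]]]';python3 -c "
from h2 import *
meas('w17')"
```

```text
t: 16.92
eef_pos: [0.6205, 0.0907, 0.1799]
tcp_rot: [[-1.0, 0.002, 0.002], [0.002, 1.0, -0.0], [-0.002, -0.0, -1.0]]
contact_force: [0.8, 0.1, -0.2]
gripper_width: 0.0007
t: 17.55
eef_pos: [0.6216, 0.2046, 0.0897]
tcp_rot: [[-1.0, 0.0, 0.004], [0.0, 1.0, 0.0], [-0.004, 0.0, -1.0]]
contact_force: [0.1, 0.0, -0.1]
gripper_width: 0.0001
t: 18.18
eef_pos: [0.6212, 0.2056, 0.0408]
tcp_rot: [[-1.0, -0.0, 0.003], [-0.0, 1.0, 0.0], [-0.003, 0.0, -1.0]]
contact_force: [-0.4, 0.5, 0.6]
gripper_width: 0.0007
tick [0.5668 0.083  0.065 ]
tickpx [ 89.5321 153.2548]
tspread 5.1753
ends [0.0431 0.1455]
line [0.5794 0.0894 0.079 ]
linepx [ 86.6523 182.    ]
offset_mm 6.4071
t 18.225 p [0.6211 0.2056 0.0406] F [-0.33  0.01 -0.42] w 0.0003
```

View pics/w17.png

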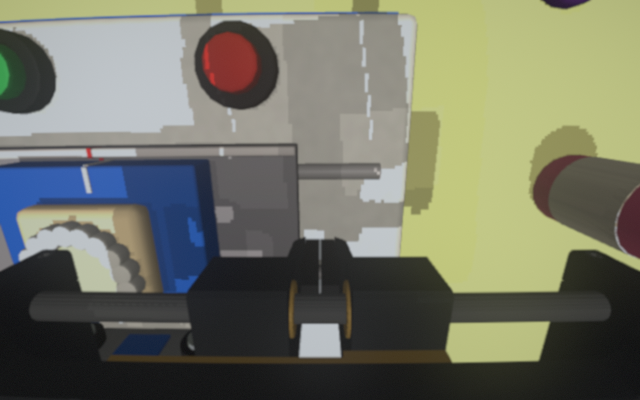

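Seen from this side the offset is 6.4 mm, against 7.5 mm from the other. That small view-dependent bias puts the true value at about +6.9 mm. Now the return push.

```bash
python3 -m pendant '[[[1,0,-0.8,0,0],[1,0,-1.8,0,0],[1,0,-2.7,0,0],[1,0,-3.3,0,0],[1,0,-3.5,0,0]]]';python3 -m pendant '[[[1,0,-0.12,0,0],[1,0,-0.24,0,0],[1,0,-0.36,0,0],[1,0,-0.48,0,0],[1,0,-0.6,0,0]]]';python3 -c "
from h2 import *
meas('w18')";python3 -m pendant '[[[1,0,-0.12,0,0],[1,0,-0.24,0,0],[1,0,-0.36,0,0],[1,0,-0.48,0,0],[1,0,-0.6,0,0]]]';python3 -c "
from h2 import *
meas('w19')"
```

```text
t: 18.85
eef_pos: [0.6201, 0.1698, 0.0391]
tcp_rot: [[-1.0, 0.001, -0.0], [0.001, 1.0, -0.0], [0.0, -0.0, -1.0]]
contact_force: [-1.3, -0.2, -0.5]
gripper_width: 0.0005
t: 19.48
eef_pos: [0.62, 0.1645, 0.0391]
tcp_rot: [[-1.0, -0.0, -0.0], [-0.0, 1.0, 0.0], [0.0, 0.0, -1.0]]
contact_force: [-0.4, 0.2, 0.7]
gripper_width: 0.0006
tick [0.5671 0.0834 0.065 ]
tickpx [164.2659 155.712 ]
tspread 3.9767
ends [0.0361 0.1453]
line [0.5797 0.0897 0.079 ]
linepx [166.2018 185.    ]
offset_mm 6.2724
t 19.525 p [0.62   0.1643 0.0391] F [ 0.71 -0.28  0.53] w 0.0003
t: 20.15
eef_pos: [0.62, 0.1585, 0.0391]
tcp_rot: [[-1.0, -0.0, 0.0], [-0.0, 1.0, 0.0], [-0.0, 0.0, -1.0]]
contact_force: [-0.0, 0.7, 0.4]
gripper_width: -0.0
tick [0.5672 0.0829 0.065 ]
tickpx [174.6259 155.7579]
tspread 3.871
ends [0.0356 0.1447]
line [0.5797 0.0892 0.079 ]
linepx [177.2281 185.    ]
offset_mm 6.2934
t 20.2 p [0.62   0.1583 0.0391] F [ 0.89 -0.01 -0.08] w 0.0004
```

```bash
python3 -m pendant '[[[1,0,-0.15,0,0],[1,0,-0.3,0,0],[1,0,-0.45,0,0],[1,0,-0.6,0,0],[1,0,-0.75,0,0]]]';python3 -m pendant '[[[1,0,-0.1,0,0],[1,0,-0.2,0,0],[1,0,-0.3,0,0],[1,0,-0.4,0,0],[1,0,-0.45,0,0]]]';python3 -c "
from h2 import *
meas('w20')"
```

```text
t: 20.82
eef_pos: [0.6201, 0.1512, 0.0391]
tcp_rot: [[-1.0, -0.0, 0.0], [-0.0, 1.0, 0.0], [-0.0, 0.0, -1.0]]
contact_force: [-0.1, 3.5, -0.4]
gripper_width: 0.0004
t: 21.45
eef_pos: [0.62, 0.1465, 0.0391]
tcp_rot: [[-1.0, -0.0, -0.0], [-0.0, 1.0, 0.0], [0.0, 0.0, -1.0]]
contact_force: [-0.2, 3.1, -0.2]
gripper_width: 0.0001
tick [0.567  0.0744 0.065 ]
tickpx [181.2277 155.5054]
tspread 3.278
ends [0.0239 0.1331]
line [0.5797 0.0775 0.079 ]
linepx [177.9691 185.    ]
offset_mm 3.063
t 21.5 p [0.62   0.1464 0.0391] F [1.05 3.46 0.53] w 0.0004
```

```bash
python3 -m pendant '[[[1,0,-0.08,0,0],[1,0,-0.16,0,0],[1,0,-0.24,0,0],[1,0,-0.1,0,0],[1,0,0.05,0,0]]]';python3 -m pendant '[[[1,0,0.15,0,0],[1,0,0.3,0,0],[1,0,0.45,0,0],[1,0,0.6,0,0],[1,0,0.75,0,0]]]';python3 -m pendant '[[[1,0,0.2,0,0],[1,0,0.7,0,0],[1,0,0.7,-5,0],[1,0,0.7,-11,0],[1,0,0.7,-14,0]]]';python3 -m pendant '[[[1,4,-6,0,0],[1,6,-9,0,0],[1,6,-9,0,0],[1,6,-9,0,0]]]';python3 -c "
from h2 import *
meas('w21')
meas('w21b')"
```

```text
t: 22.12
eef_pos: [0.62, 0.1469, 0.0391]
tcp_rot: [[-1.0, -0.0, -0.0], [-0.0, 1.0, -0.0], [0.0, -0.0, -1.0]]
contact_force: [-0.0, 1.5, 0.1]
gripper_width: 0.0005
t: 22.75
eef_pos: [0.6201, 0.1544, 0.0391]
tcp_rot: [[-1.0, -0.0, 0.0], [-0.0, 1.0, -0.0], [-0.0, -0.0, -1.0]]
contact_force: [-0.1, -0.6, 0.0]
gripper_width: 0.0006
t: 23.38
eef_pos: [0.6217, 0.162, 0.1833]
tcp_rot: [[-1.0, -0.001, 0.005], [-0.001, 1.0, 0.0], [-0.005, 0.0, -1.0]]
contact_force: [-0.3, -0.0, -0.0]
gripper_width: 0.0003
t: 23.88
eef_pos: [0.5606, 0.0718, 0.1795]
tcp_rot: [[-1.0, 0.0, 0.001], [0.0, 1.0, 0.0], [-0.001, 0.0, -1.0]]
contact_force: [-0.1, 0.5, 0.1]
gripper_width: 0.0004
tick [0.5668 0.0832 0.065 ]
tickpx [329.9345 194.7096]
tspread 0.8165
ends [0.0305 0.1378]
line [0.5795 0.0844 0.079 ]
linepx [331.4599 210.5   ]
offset_mm 1.1551
t 23.925 p [0.5607 0.0722 0.1794] F [ 0.21  0.77 -0.19] w 0.0002
tick [0.5668 0.0832 0.065 ]
tickpx [329.6202 194.6966]
tspread 1.0914
ends [0.0309 0.1376]
line [0.5795 0.0844 0.079 ]
linepx [331.125 210.5  ]
offset_mm 1.14
t 23.975 p [0.5607 0.0723 0.1792] F [-0.09  0.99  0.32] w 0.0007
```

Offset is +1.15 mm from the centred view. I also check the far side, since the carrier could have turned slightly in its play.

```bash
python3 -m pendant '[[[1,-6,0.5,0,0],[1,-11,1,0,0],[1,-12,1,0,0],[1,-12,1,0,0]]]' >/dev/null;python3 - <<'E'
from h2 import *
st();c=cam("wrist");im=c[0]["pixels"];cv2.imwrite("pics/w22.png",im)
d,R,o=c
def pr(P):
    r,_=cv2.Rodrigues(R.T);return cv2.projectPoints(np.array([P]),r,-R.T@o,np.array(d["mtx"]),np.array(d["D"]))[0].ravel()
print(pr([.671,.083,.065]),pr([.655,.084,.079]))
cv2.imwrite("pics/w22z.png",cv2.resize(im[150:250,240:420],None,fx=4.4,fy=4.4,interpolation=cv2.INTER_NEAREST))
E
```

```text
t 24.475 p [0.6799 0.0823 0.178 ] F [-0.73 -0.36 -1.02] w 0.0001
[319.62549524 181.03887515] [320.66306436 167.79718416]
```

View pics/w22z.png

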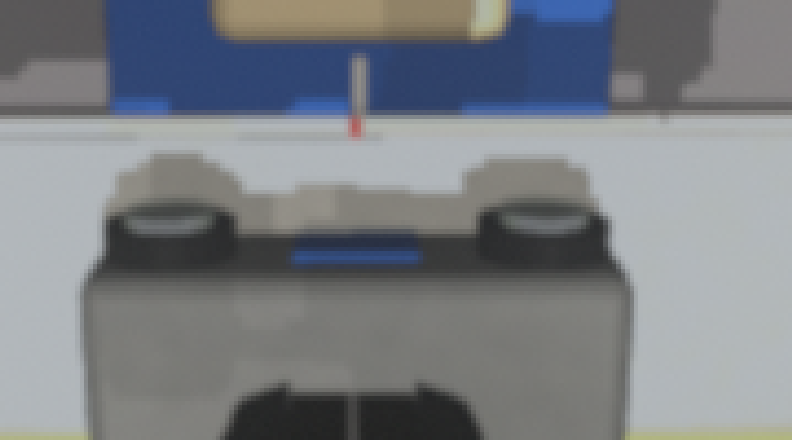

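```bash
cat > h3.py <<'E'
from h2 import *
def far(name):
    c=cam("wrist");im=c[0]["pixels"];cv2.imwrite(f"pics/{name}.png",im)
    f=im.astype(float);hsv=cv2.cvtColor(im,cv2.COLOR_BGR2HSV).astype(float)
    P=grid(c,.065);m=(P[...,0]>.664)&(P[...,0]<.677)&(abs(P[...,1]-.08)<.03)
    red=np.clip(f[...,2]-np.maximum(f[...,0],f[...,1])-20,0,None)*m
    ys,xs=np.nonzero(red);w=red[ys,xs];t=ray(c,[(np.average(xs,weights=w),np.average(ys,weights=w))],.065)[0]
    P=grid(c,.079);m=(P[...,0]>.651)&(P[...,0]<.661)&(abs(P[...,1]-.083)<.02)
    L=[]
    for r in np.nonzero(m.any(1))[0]:
        seg=np.nonzero(m[r])[0]
        if np.median(hsv[r,seg,1])<110: continue
        w=np.clip(np.median(hsv[r,seg,1])*.7-hsv[r,seg,1],0,None)
        if w.sum()>0 and np.ptp(seg[w>0])<12: L.append((np.average(seg,weights=w),r))
    l=np.median(ray(c,L,.079),0)
    print("far tick",t.round(4),"line",l.round(4),len(L),"off mm",round(1000*(l[1]-t[1]),2));st()
E
python3 -c "
from h3 import *
far('w22c')"
```

```text
far tick [0.6681 0.0836 0.065 ] line [0.6561 0.0844 0.079 ] 10 off mm 0.78
t 24.575 p [0.6791 0.082  0.1788] F [-0.29 -0.17 -0.62] w 0.0005
```

```bash
python3 -m pendant '[[[1,3,5,0,0],[1,6,9.8,0,0],[1,6,9.8,5,0],[1,6,9.8,10,0],[1,6,9.8,13.5,0]]]'>/dev/null;python3 -m pendant '[[[1,0,0,0.4,0],[1,0,0,0.4,0],[1,0,0,0.4,0]]]';python3 -c "
from h2 import *
meas('w23')
for i in range(3): st()"
```

```text
t: 25.58
eef_pos: [0.6216, 0.1796, 0.0427]
tcp_rot: [[-1.0, -0.0, 0.004], [-0.0, 1.0, 0.0], [-0.004, 0.0, -1.0]]
contact_force: [0.5, -1.8, 0.3]
gripper_width: 0.0001
tick [0.5666 0.0827 0.065 ]
tickpx [137.9089 151.3448]
tspread 3.35
ends [0.0302 0.1396]
line [0.5798 0.0839 0.079 ]
linepx [128.3339 181.    ]
offset_mm 1.1837
t 25.625 p [0.6215 0.1796 0.0425] F [ 0.35 -0.03 -0.13] w 0.0003
t 25.625 p [0.6215 0.1796 0.0425] F [ 0.35 -0.03 -0.13] w 0.0003
t 25.625 p [0.6215 0.1796 0.0425] F [ 0.35 -0.03 -0.13] w 0.0003
t 25.625 p [0.6215 0.1796 0.0425] F [ 0.35 -0.03 -0.13] w 0.0003
```

```bash
python3 -m pendant '[[[1,0,-0.6,0,0],[1,0,-1.2,0,0],[1,0,-1.8,0,0],[1,0,-2.0,0,0],[1,0,-2.1,0,0]]]'>/dev/null;python3 -m pendant '[[[1,0,-0.1,0,0],[1,0,-0.2,0,0],[1,0,-0.3,0,0],[1,0,-0.4,0,0],[1,0,-0.5,0,0]]]';python3 -c "
from h2 import *
meas('w24')"
```

```text
t: 26.88
eef_pos: [0.62, 0.1534, 0.0401]
tcp_rot: [[-1.0, -0.0, 0.0], [-0.0, 1.0, 0.0], [-0.0, 0.0, -1.0]]
contact_force: [-0.0, 0.1, -0.6]
gripper_width: 0.0008
tick [0.5668 0.0829 0.065 ]
tickpx [184.8406 154.7019]
tspread 2.6895
ends [0.0303 0.1395]
line [0.5797 0.0838 0.079 ]
linepx [177.6073 184.5   ]
offset_mm 0.9139
t 26.925 p [0.6201 0.1533 0.0401] F [0.02 0.13 0.31] w 0.0003
```

```bash
python3 -m pendant '[[[1,0,-0.12,0,0],[1,0,-0.24,0,0],[1,0,-0.36,0,0],[1,0,-0.48,0,0],[1,0,-0.6,0,0]]]'>/dev/null;python3 -m pendant '[[[1,0,-0.1,0,0],[1,0,-0.2,0,0],[1,0,-0.3,0,0],[1,0,-0.38,0,0],[1,0,-0.38,0,0]]]';python3 -c "
from h2 import *
meas('w25')"
```

```text
t: 28.18
eef_pos: [0.62, 0.1437, 0.0401]
tcp_rot: [[-1.0, -0.0, -0.0], [-0.0, 1.0, 0.0], [0.0, 0.0, -1.0]]
contact_force: [0.8, 3.2, -0.8]
gripper_width: 0.0005
tick [0.5668 0.0742 0.065 ]
tickpx [186.7268 154.7459]
tspread 2.5122
ends [0.0213 0.1304]
line [0.5797 0.0749 0.079 ]
linepx [179.1781 184.5   ]
offset_mm 0.7278
t 28.225 p [0.6201 0.1438 0.0402] F [-0.33  2.83  0.55] w 0.0003
```

```bash
python3 -m pendant '[[[1,0,-0.04,0,0],[1,0,-0.08,0,0],[1,0,-0.08,0,0]]]';python3 -c "
from h2 import *
meas('w26')"
```

```text
t: 28.6
eef_pos: [0.62, 0.1428, 0.0401]
tcp_rot: [[-1.0, -0.0, -0.0], [-0.0, 1.0, -0.0], [0.0, -0.0, -1.0]]
contact_force: [-0.4, 4.1, 0.5]
gripper_width: 0.0004
tick [0.5667 0.0739 0.065 ]
tickpx [187.8047 154.697 ]
tspread 2.2463
ends [0.0205 0.1295]
line [0.5799 0.074  0.079 ]
linepx [179.1975 185.    ]
offset_mm 0.1413
t 28.65 p [0.62   0.1429 0.0401] F [-0.17  3.48 -0.81] w 0.0001
```

Now within about 0.2 mm. Backing off slowly and checking.

```bash
python3 -m pendant '[[[1,0,0.15,0,0],[1,0,0.3,0,0],[1,0,0.45,0,0],[1,0,0.6,0,0],[1,0,0.75,0,0]]]'>/dev/null;python3 -m pendant '[[[1,0,0.15,0,0],[1,0,0.35,0,0],[1,0,1.5,-4,0],[1,0,1.5,-9,0],[1,0,1.5,-14,0]]]'>/dev/null;python3 -m pendant '[[[1,4,-5,0,0],[1,6,-8.4,0,0],[1,6,-8.4,0,0],[1,6,-8.4,0,0]]]';python3 -c "
from h2 import *
meas('w27')";python3 -m pendant '[[[1,-6,0,0,0],[1,-11,0,0,0],[1,-12,0,0,0],[1,-12,0,0,0]]]' >/dev/null;python3 -c "
from h3 import *
far('w28')"
```

```text
t: 30.4
eef_pos: [0.5606, 0.0816, 0.1804]
tcp_rot: [[-1.0, 0.0, 0.001], [0.0, 1.0, 0.0], [-0.001, 0.0, -1.0]]
contact_force: [0.2, 0.3, -0.1]
gripper_width: 0.0004
tick [0.5666 0.0831 0.065 ]
tickpx [320.3873 194.3975]
tspread 0.8022
ends [0.0301 0.1372]
line [0.5797 0.0832 0.079 ]
linepx [320.6316 210.5   ]
offset_mm 0.1847
t 30.45 p [0.5606 0.0819 0.1803] F [-0.13  0.57  0.2 ] w 0.0004
far tick [0.6683 0.0835 0.065 ] line [0.6558 0.0837 0.079 ] 10 off mm 0.21
t 31.0 p [0.6793 0.0822 0.1794] F [ 0.54 -0.13 -0.13] w 0.0006
```

```bash
python3 -m pendant '[[[1,6,-2,0,0],[1,10,-4,0,0],[1,12,-5.5,0,0],[1,12,-5.5,0,0]]]' >/dev/null
python3 - <<'E'
from h2 import *
def cen(im,win):
    h=cv2.cvtColor(im,cv2.COLOR_BGR2HSV);m=cv2.inRange(h,(50,100,50),(75,255,255))
    M=np.zeros_like(m);x0,y0,x1,y1=win;M[y0:y1,x0:x1]=m[y0:y1,x0:x1]
    n,l,s,c=cv2.connectedComponentsWithStats(M);i=1+np.argmax(s[1:,4]);return c[i],s[i]
cs=[]
for n,win in(("top",(290,170,325,200)),("scene",(320,200,350,230))):
    c=cam(n);p,s=cen(cv2.imread(f"pics/{n}0.png"),win);print(n,p,s);cs.append((c,p))
c=cam("wrist");cv2.imwrite("pics/w29.png",c[0]["pixels"]);p,s=cen(c[0]["pixels"],(0,0,640,235));print(p,s);cs.append((c,p))
for z in (.045,.05,.055,.06): print(z,[ray(c,[p],z)[0][:2].round(4) for c,p in cs])
# least squares intersection
A=np.zeros((3,3));b=np.zeros(3)
for c,p in cs:
    a=ray(c,[p],0)[0];o=c[2];v=(a-o)/np.linalg.norm(a-o);Q=np.eye(3)-np.outer(v,v);A+=Q;b+=Q@o
print(np.linalg.solve(A,b));st()
E
```

```text
top [305.11538462 184.82307692] [299 179  13  13 130]
scene [334.08737864 211.93203883] [329 207  11  11 103]
[318.46989967 151.0367893 ] [305 138  28  28 598]
0.045 [array([0.5263, 0.024 ]), array([0.5177, 0.0243]), array([0.5239, 0.0263])]
0.05 [array([0.5257, 0.0239]), array([0.5203, 0.0239]), array([0.5233, 0.0263])]
0.055 [array([0.5251, 0.0238]), array([0.5228, 0.0234]), array([0.5227, 0.0263])]
0.06 [array([0.5245, 0.0236]), array([0.5254, 0.023 ]), array([0.5221, 0.0263])]
[0.52368588 0.02445157 0.05626758]
t 31.65 p [0.5605 0.0269 0.1807] F [-1.2  -0.12 -0.19] w 0.0002
```

View pics/w29.png

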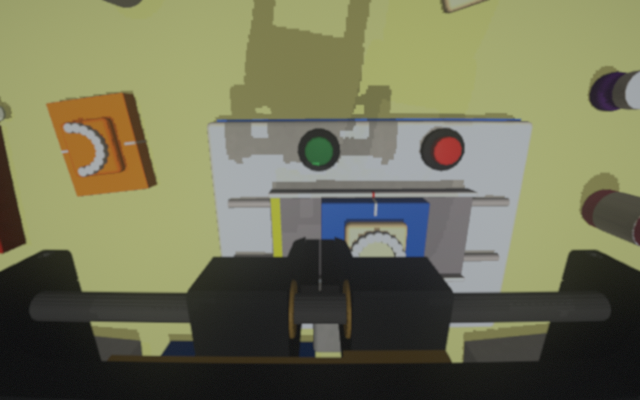

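```bash
python3 -m pendant '[[[1,3.75,-0.2,0,0],[1,3.75,-0.2,5,0],[1,3.75,-0.2,10,0],[1,3.75,-0.2,12.5,0],[1,3.75,-0.2,13.5,0]]]' ; python3 -m pendant '[[[1,0,0,0.2,0],[1,0,0,0.4,0],[1,0,0,0.6,0],[1,0,0,0.8,0],[1,0,0,1,0]]]'
python3 - <<'E'
from h2 import *
c=cam("wrist");cv2.imwrite("pics/w30.png",c[0]["pixels"])
c=cam("scene");cv2.imwrite("pics/s30.png",cv2.resize(c[0]["pixels"][170:300,280:450],None,fx=4.5,fy=4.5))
E
```

```text
t: 32.28
eef_pos: [0.5219, 0.0251, 0.0433]
tcp_rot: [[-1.0, -0.001, -0.003], [-0.001, 1.0, 0.001], [0.003, 0.001, -1.0]]
contact_force: [0.5, 0.5, -0.0]
gripper_width: 0.0002
t: 32.9
eef_pos: [0.5228, 0.0243, 0.0353]
tcp_rot: [[-1.0, -0.0, 0.001], [-0.0, 1.0, -0.0], [-0.001, -0.0, -1.0]]
contact_force: [-0.6, 1.0, 0.3]
gripper_width: 0.0005
```

View pics/w30.png

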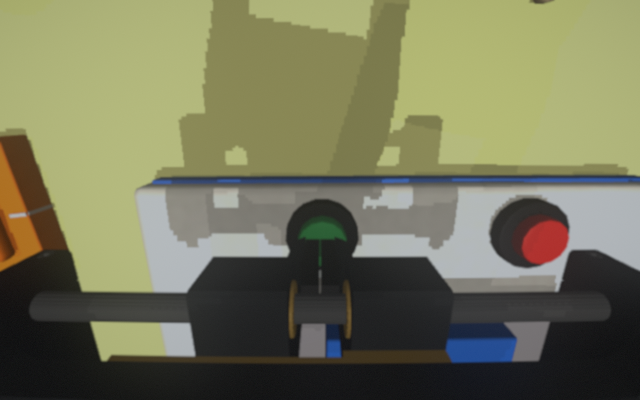

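View pics/s30.png

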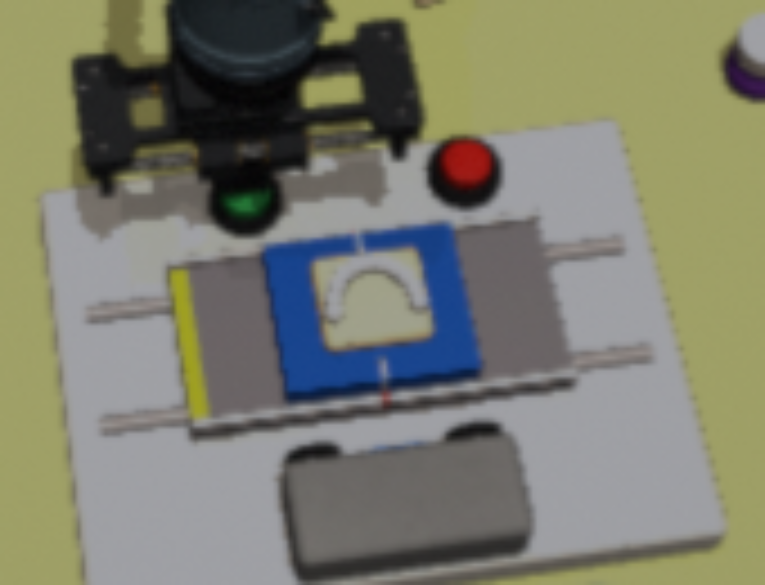

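The tip is over the green button in both views (wrist: button at (322,225), tip at (320,240); red is well clear). The line sits on the mark. Pressing down slowly.

```bash
python3 -m pendant '[[[1,0,0,0.15,0],[1,0,0,0.3,0],[1,0,0,0.45,0],[1,0,0,0.6,0],[1,0,0,0.6,0]]]'; python3 -m pendant '[[[1,0,0,0.1,0],[1,0,0,0.2,0],[1,0,0,0.3,0],[1,0,0,0.3,0]]]';python3 -m pendant '[[[1,0,0,0.1,0],[1,0,0,0.2,0],[1,0,0,0.3,0],[1,0,0,0.3,0]]]'
```

```text
t: 33.62
eef_pos: [0.5224, 0.0244, 0.0289]
tcp_rot: [[-1.0, -0.0, -0.0], [-0.0, 1.0, 0.0], [0.0, 0.0, -1.0]]
contact_force: [0.9, -0.1, 0.7]
gripper_width: 0.0005
t: 34.12
eef_pos: [0.5225, 0.0244, 0.026]
tcp_rot: [[-1.0, -0.0, -0.0], [-0.0, 1.0, 0.0], [0.0, 0.0, -1.0]]
contact_force: [0.3, -0.4, -0.9]
gripper_width: 0.0002
t: 34.62
eef_pos: [0.5226, 0.0244, 0.0232]
tcp_rot: [[-1.0, -0.0, 0.0], [-0.0, 1.0, -0.0], [-0.0, -0.0, -1.0]]
contact_force: [-0.1, -0.5, 2.2]
gripper_width: 0.0007
```

```bash
python3 -m pendant '[[[1,0,0,0.1,0],[1,0,0,0.2,0],[1,0,0,0.2,0]]]'; python3 -m pendant '[[[1,0,0,0.1,0],[1,0,0,0.15,0],[1,0,0,0.15,0]]]'
```

```text
t: 35.0
eef_pos: [0.5227, 0.0243, 0.0212]
tcp_rot: [[-1.0, -0.0, 0.0], [-0.0, 1.0, -0.0], [-0.0, -0.0, -1.0]]
contact_force: [-0.5, 0.4, 2.6]
gripper_width: 0.0003
t: 35.38
eef_pos: [0.5227, 0.0244, 0.0197]
tcp_rot: [[-1.0, -0.0, 0.0], [-0.0, 1.0, -0.0], [-0.0, -0.0, -1.0]]
contact_force: [-1.0, 0.2, 3.8]
gripper_width: 0.0001
```

```bash
python3 -m pendant '[[[1,0,0,0.05,0],[1,0,0,0.1,0],[1,0,0,0.1,0]]]'; python3 -m pendant '[[[1,0,0,0.05,0],[1,0,0,0.05,0]]]'; python3 -c "
from h2 import *
c=cam('wrist');cv2.imwrite('pics/w31.png',c[0]['pixels']);st()"
```

```text
t: 35.75
eef_pos: [0.5226, 0.0243, 0.0188]
tcp_rot: [[-1.0, -0.0, 0.0], [-0.0, 1.0, -0.0], [-0.0, -0.0, -1.0]]
contact_force: [-1.2, 0.3, 5.7]
gripper_width: 0.0004
t: 36.0
eef_pos: [0.5227, 0.0243, 0.0187]
tcp_rot: [[-1.0, -0.0, 0.0], [-0.0, 1.0, -0.0], [-0.0, -0.0, -1.0]]
contact_force: [-3.3, -0.2, 8.8]
gripper_width: 0.0004
t 36.05 p [0.5227 0.0243 0.0187] F [-1.81  0.32  9.7 ] w 0.0006
```

View pics/w31.png

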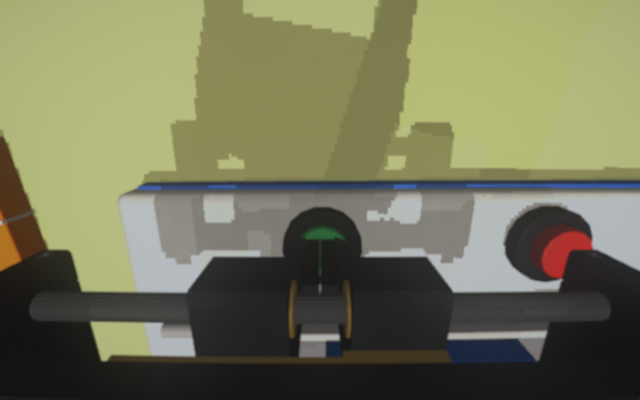

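The button is at its stop: TCP travel ended at z = 0.0187 and the force jumped to about 9 N. Releasing and checking.

```bash
python3 -m pendant '[[[1,0,0,-0.4,0],[1,0,0,-1.2,0],[1,0,0,-6,0],[1,0,0,-12,0],[1,0,0,-16,0]]]';python3 -m pendant '[[[1,-3.8,3,0,0],[1,-3.8,5.7,0,0],[1,-3.8,5.7,0,0],[1,-3.8,5.7,0,0]]]'>/dev/null;python3 -c "
from h2 import *
meas('w32')";python3 -m pendant '[[[1,-6,0,0,0],[1,-11,0,0,0],[1,-12,0,0,0],[1,-12,0,0,0]]]' >/dev/null;python3 -c "
from h3 import *
far('w33')";python3 -m pendant '[[[1,6,6,-2,0],[1,10,12,-4,0],[1,14,18,-4,0],[1,18,24,-4,0],[1,20,26,-4,0]]]'
python3 - <<'E'
from h2 import *
st()
for n in("top","scene"):
    c=cam(n);cv2.imwrite(f"pics/{n}9.png",c[0]["pixels"])
E
```

```text
t: 36.67
eef_pos: [0.523, 0.0243, 0.1809]
tcp_rot: [[-1.0, -0.0, 0.002], [-0.0, 1.0, -0.0], [-0.002, -0.0, -1.0]]
contact_force: [0.1, -0.2, 0.1]
gripper_width: 0.0005
tick [0.5667 0.083  0.065 ]
tickpx [321.0641 195.8312]
tspread 0.7906
ends [0.0298 0.137 ]
line [0.5797 0.0835 0.079 ]
linepx [321.584 212.   ]
offset_mm 0.4549
t 37.225 p [0.5601 0.0807 0.1779] F [-0.53  0.53 -0.41] w 0.0004
far tick [0.6683 0.0837 0.065 ] line [0.6558 0.0836 0.079 ] 10 off mm -0.08
t 37.775 p [0.6795 0.0809 0.1777] F [-0.17 -1.01 -0.39] w 0.0004
t: 38.4
eef_pos: [0.4905, 0.3262, 0.2185]
tcp_rot: [[-1.0, -0.0, 0.001], [-0.0, 1.0, 0.0], [-0.001, 0.0, -1.0]]
contact_force: [0.1, 1.2, 0.3]
gripper_width: 0.0006
t 38.4 p [0.4905 0.3262 0.2185] F [0.06 1.22 0.26] w 0.0006
```

View pics/top9.png

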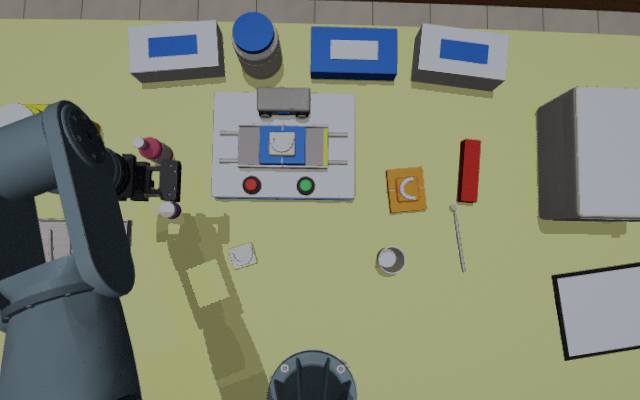

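View pics/w32.png

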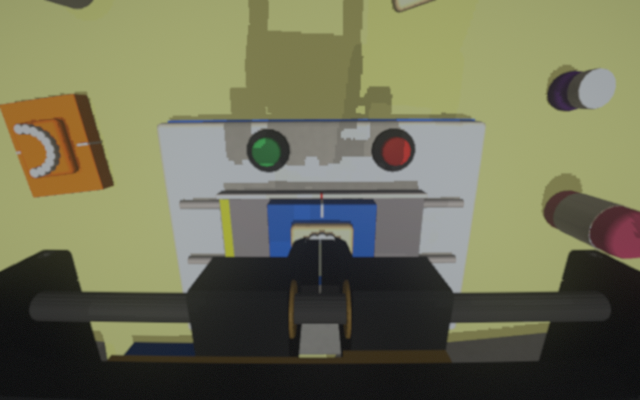

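The top view shows everything where it was at the start, the carrier centred at (283,144), both buttons up, and the arm clear of everything. Handing in.

```bash
python3 -c "
from h2 import *
st();print(finish_job())"
```

```text
t 38.5 p [0.4878 0.3293 0.2185] F [ 0.34 -0.43 -0.67] w 0.0002
the job is handed in; nothing more can be done
None
```

The carrier's centre line is on the red mark, the green start button has been pressed, and the job is handed in at 38.5 s. No verdict was reported.

- **Forward push:** from the yellow end, the closed fingers pushed slowly at about 3 N until the line rested about 7 mm past the mark.
- **Return push:** two slow pushes from the opposite end, about 3–4 N, brought the line back onto the mark.
- **Final position:** before the press, the line read +0.2 mm on both the near and far sides. After the press it read +0.45 mm near and −0.1 mm far, which is within measuring noise.
- **Button:** I pressed green until it bottomed out at about 9 N, then released it. Red was not touched. The last top view shows everything else where it started, the arm clear and both buttons up.

Three checks disagreed or fell short:
- **Tip height:** the real fingertips end about 30 mm short of the reported tool point. My first approach therefore passed above the carrier's edge without touching the carrier or the plaster. I found the error in the wrist and scene pictures and corrected the height.
- **Overshoot reading:** the distance past the mark read 7.5 mm from one side and 6.3–6.4 mm from the other, because of the viewing angle. Both are within the 5–10 mm asked for.
- **Push style:** I used slow, continuous pushes rather than distinct taps.

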